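Clamp the blank and lay out the gouge

ROBOT

A 7-joint arm with a two-finger parallel gripper is mounted at the origin on the work surface. World frame = base frame: x ahead of the robot, y to its left, z up, the work surface at z = 0. Lengths are in m, angles in rad, forces in N, time in s.
With the tool pointing down it reaches from about 0.425 to 0.8 m from the base axis. Payload 8.3 kg.
Tool frame: the origin (TCP) lies at the very end of the fingers, on their centre line; the grasp point (between the pads) lies 19 mm behind it; z points along the fingers, y is the line along which they close (so a half turn about z gives the same grasp; the last joint's range is limited). The gripper opens to 85 mm and grips with 20 to 120 N. Pads are 22 mm wide; open, the fingers measure 114 mm over their backs; the gripper's body (76 mm by 85 mm) begins 54 mm behind the grasp point. The pads swing forward as they close: fully open they stand 13 mm farther back than shut.
Start: joints at [-1.321, 0.383, 0.016, 1.37, -0.006, 1.388, -0.046], TCP at [0.192, 0.595, 0.231] pointing down, gripper open.
Joint ranges: [-2.95, 2.95], [-0.25, 2.06], [-1.52, 1.56], [0.18, 2.33], [-1.44, 4.58], [0.02, 2.06], [-3.01, 3.01]. Speed limits (rad/s): [2.39, 2.39, 3.01, 3.01, 3.14, 3.14, 3.14].

INTERFACE

Orientations are given as a rotation vector (axis times angle).
In Python, from bench import * gives the robot as it stands.
- The arm moves only by the tool move_arm, never from a script. Its argument "increments" is a list of rows, each an object of numbers: "x", "y", "z": the shift along the tool's x, y, z in m; "spin": the turn about the tool's z in degrees; "claw": the opening, from 0 (shut) to 1 (fully open). A call has 1 to 12 rows; each row shifts and turns the commanded pose from where the row before left it, along the tool's axes as they then stand; what a row does not reach is not made up. A row lasts 1/8 s, in which the tool goes at most 62.5 mm and 10.7 degrees, less where a joint would pass 70% of its speed; a pose out of reach is approached as far as the arm can. A call with a gripper value outside its range is refused whole. The fingers move at their own pace and stop on an object; "squeeze" is the grip in N (left out, the last holds). Time passes only in rows, so rows that do not move let the fingers close. It gives the time, the measured TCP pose, the force, the opening and the grip force at its end, in the units of the state.
- get_state(): the state, without advancing time (a new reading comes with each control period).
- grab_frame(name): name is "side" or "top"; returns a dict with "pixels" (420x560x3 uint8, blue, green, red), "camera_matrix" (3x3 intrinsics, pixels), "world_from_camera" (4x4, takes a point from camera to world coordinates). Camera axes: x right, y up, looking along -z (the intrinsics and any distortion apply to the point x, -y, -z); pixel columns grow to the right and rows downward; lengths in m; the calibration is good to about 2 mm. A picture is of the moment at which its call begins. There is no depth.
- job_done(): hands the job in; it is judged then, once.
The state is a dict: "time_s": time; "joints": joint angles; "dq": joint speeds; "joint_efforts": joint torques, N m; "position": TCP position; "tool_rot": TCP orientation; "wrist_force": force on the tool from outside, world axes, zero at the start; "moment": the same for the moment, N m; "finger_gap": finger opening in m; "grasp_force": force on a finger pad.
Only numpy, scipy, OpenCV 4.12 (cv2) and the standard library are available. Lean on these libraries where they do the work, as an engineer would, in place of code of your own. Each camera call takes 0.05 s, during which the arm holds its last target. There are 200 camera calls.

TASK

Get the carving place ready. First press the lever of the hold-down clamp until its sprung pad meets the wooden blank and the resistance clearly firms up, without forcing it, so that it stays clamped when you let go; then pull the long square-handled gouge out of the upright caddy and lay it down gently, flat across both battens of the tool rest (either way round). Leave the blanks and the short file in their places.

Things in the scene. Friction and masses are not known exactly. Their poses are not given: they have to be found in the camera images.
- lever_paddle (a point): Centre of the upper face of the wooden paddle (56 x 40 x 12 mm) at the free end of the clamp's steel lever, 180 mm from its pivot, on the robot's side. At the start the lever slants up 26 degrees (paddle about 185 mm above the bench). Pushed down from above, the paddle moves on an arc in the lever's upright plane, through level, and ends 20 to 75 mm above the bench, with the blank clamped.
- lever (a joint): Lever angle in rad: 0 raised, as at the start; grows as the paddle is pressed; 0.45 is level. The stiff hinge stays where it is left and gives way at 3 to 4 N on the paddle. The pad meets the blank between 0.55 and 0.9, depending on the blank; then resistance grows about 0.5 N per mm at the paddle. 7 to 12 N in all clamps well; over 20 N is forcing it.
- pad: Ball-shaped rubber pad (diameter 24 mm, origin at its centre) on a spring plunger (3 N per mm, 12 mm travel) below the lever, 70 mm from the pivot. It presses on the blank lying beneath it.
- clamp: The clamp's fixed steel post, 90 mm wide, 110 mm tall, with the lever's pivot 95 mm above the bench. Origin on the bench under the pivot; x axis along the lever seen from above, from the paddle's side to the pivot's (away from the robot); z up.
- gouge_grip (a point): The long gouge: 250 mm, about 140 g; steel shank 130 x 12 x 6 mm, dark square wooden handle 120 x 16 x 16 mm. Stands loosely, blade down, in one of the caddy's slots, leaning 34 degrees from upright towards the caddy's x. Point on its axis, on the handle, 165 mm from the tip (centre of mass 143 mm). z axis: from tip to handle end; y axis: across two flats, level at the start.
- gouge_tip (a point): Blade tip of the gouge, on its axis.
- gouge_butt (a point): Handle end of the gouge, on its axis, 250 mm from the tip.
- caddy: Wooden upright tool caddy fixed to the bench, 86 x 126 mm, 100 mm tall, origin at the centre of its underside, z up. Two slots at y = +45 and -45 mm, each 70 mm long (along x) and 18 mm wide, floor at 6 mm. Both tools in it lean towards +x (away from the robot).
- file_grip (a point): The short file in the caddy's other slot: 175 mm long, with a round handle 18 mm thick and 45 mm long, leaning as the gouge does; the point lies on its axis 150 mm from its tip. To be left there.
- rest_mid (a point): Tool rest, fixed: base 150 x 100 x 8 mm with two battens 14 mm wide, 100 mm long, tops 45 mm above the bench, at x = -55 and +55 mm, running along y; each has a lip 12 mm high at both ends, 82 mm apart. Point: midway between the battens, level with their tops. x axis: across the battens, as the gouge is to lie; z up. The gap between the battens is free for fingers.
- blank0_top (a point): Centre of the upper face of a loose light-wood blank 80 x 75 x 18 mm. One of the three blanks lies under the clamp's pad, the others elsewhere.
- blank1_top (a point): The same for the blank 80 x 75 x 26 mm.
- blank2_top (a point): The same for the blank 80 x 75 x 34 mm.
Mind the look-alikes: they are no part of the job. Leave any purple or yellow look-alike of the part that bears gouge_grip alone.

How it is judged:
By the outcome, as a careful person would: the job done as asked, in the order asked, and still so for the second after the job is handed in, with the robot touching nothing.
It also fails if it takes over 58 s, if anything falls off the work surface, if the arm or the gripper's body presses on something with over 40 N, if the wrist force passes 120 N, or if a joint passes its speed limit or range.

## Working session

There is one attempt and no reset: what is moved stays moved. The work goes in short steps, Python scripts to look and compute and a tool call to move; the robot and the scene stay as the last step left them, time stands still between calls to the robot, and variables do not carry over. Pictures are saved under pics/ and viewed, at most 10 in all, crops included, and the job is handed in when it is done.

Besides the shell and the picture viewer there is one more tool, called after "Emit:" as a command line: name --argument value ..., lists and objects as JSON in quotes. move_arm: Moves the arm, as the interface text tells. Its arguments: {"type":"object","properties":{"increments":{"type":"array","items":{"type":"object","properties":{"x":{"type":"number"},"y":{"type":"number"},"z":{"type":"number"},"spin":{"type":"number"},"claw":{"type":"number"}}}},"squeeze":{"type":"number"}},"required":["increments"]}

```bash
mkdir -p pics; cat > h.py <<'E'
from bench import *
import cv2,numpy as np,json
from scipy.spatial.transform import Rotation as R
def snap(n,f):
    d=grab_frame(n); cv2.imwrite(f,d["pixels"]); np.savez(f"cam_{n}.npz",K=d["camera_matrix"],T=d["world_from_camera"]); return d
def cam(n):
    d=np.load(f"cam_{n}.npz"); return d["K"],d["T"]
def ray(n,u,v):
    K,T=cam(n); p=np.linalg.inv(K)@[u,v,1]; return T[:3,3],T[:3,:3]@[p[0],-p[1],-p[2]]
def atz(n,u,v,z):
    o,d=ray(n,u,v); return o+d*(z-o[2])/d[2]
def tri(a,b):
    (o,d),(p,e)=ray("side",*a),ray("top",*b)
    s=np.linalg.lstsq(np.c_[d,-e],p-o,rcond=None)[0]; q,r=o+s[0]*d,p+s[1]*e
    return (q+r)/2,np.linalg.norm(q-r)
def proj(n,P):
    K,T=cam(n); c=T[:3,:3].T@(np.array(P)-T[:3,3]); c=K@[c[0],-c[1],-c[2]]; return c[:2]/c[2]
E
python3 - <<'E'
from h import *
np.set_printoptions(precision=3,suppress=True)
for n in("side","top"):
    d=snap(n,f"pics/{n}0.png"); print({k:v for k,v in d.items() if k!="pixels"})
print(get_state())
E
```

```text
{'camera_matrix': array([[481.235,   0.   , 281.915],
       [  0.   , 481.235, 209.621],
       [  0.   ,   0.   ,   1.   ]]), 'world_from_camera': array([[ 0.955,  0.218, -0.199,  0.356],
       [-0.295,  0.741, -0.604, -0.642],
       [ 0.016,  0.636,  0.772,  1.028],
       [ 0.   ,  0.   ,  0.   ,  1.   ]])}
{'camera_matrix': array([[489.816,   0.   , 279.798],
       [  0.   , 489.816, 215.913],
       [  0.   ,   0.   ,   1.   ]]), 'world_from_camera': array([[-0.02 ,  0.982, -0.185,  0.347],
       [-1.   , -0.021, -0.003,  0.045],
       [-0.007,  0.185,  0.983,  1.36 ],
       [ 0.   ,  0.   ,  0.   ,  1.   ]])}
{'time_s': 0.1, 'joints': array([-1.321,  0.384,  0.016,  1.371, -0.006,  1.388, -0.047]), 'dq': array([-0.001, -0.003,  0.002, -0.004,  0.   , -0.   ,  0.   ]), 'joint_efforts': array([  0.003, -62.913,   0.848, -37.276,   0.017,   0.01 ,   0.   ]), 'position': array([0.192, 0.594, 0.23 ]), 'tool_rot': array([-0.489, -3.103,  0.003]), 'wrist_force': array([-0.91 , -0.781, -0.143]), 'moment': array([ 0.03 ,  0.029, -0.035]), 'grasp_force': 0.0, 'finger_gap': 0.08546899517532894}
```

View pics/side0.png

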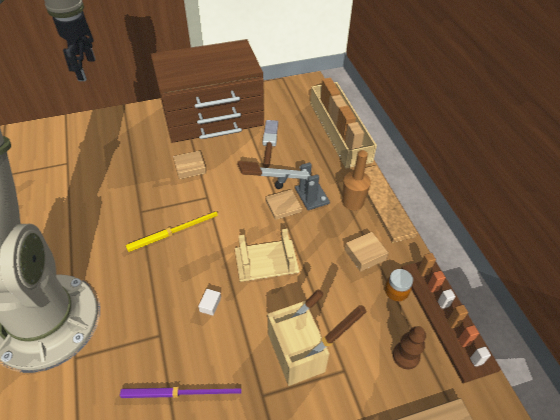

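View pics/top0.png

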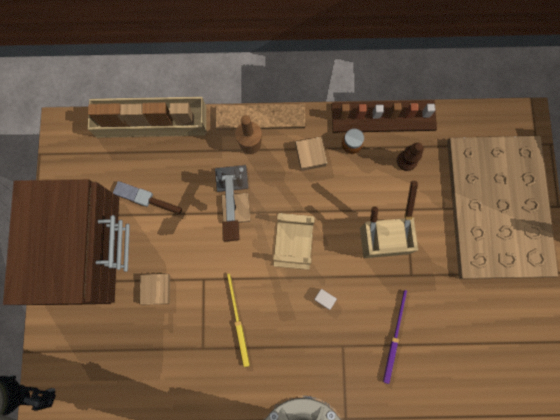

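The side view shows the paddle at about (250,168), the rest at (267,258), the caddy at (298,342), the gouge handle at (346,325) and the short file at (313,300). The top view shows the paddle at (231,230), the rest at (294,240), the caddy at (390,237), the gouge handle at (411,200) and the file at (374,215).
Gouge candidates are yellow (172,232), purple (180,392) and the dark handle leaning in the caddy (346,325), all in side pixels. The dark one fits, since it stands in the caddy and is longer than the file. I'll confirm it in enlarged crops.

```bash
python3 - <<'E'
import cv2,numpy as np
def c(f,x,y,w,h,k):
    i=cv2.resize(cv2.imread(f)[y:y+h,x:x+w],None,fx=k,fy=k,interpolation=cv2.INTER_CUBIC)
    for g in range(0,w,10): cv2.putText(i,str(x+g),(g*k,8),0,.3,(255,255,255)) if g%20==0 else 0; cv2.line(i,(g*k,10),(g*k,14),(255,255,255))
    for g in range(0,h,10): cv2.putText(i,str(y+g),(0,g*k+4),0,.3,(0,255,255)) if g%20==0 else 0; cv2.line(i,(22,g*k),(26,g*k),(0,255,255))
    return i
a=c("pics/side0.png",225,220,150,170,4)[:600]; 
b=c("pics/side0.png",225,140,110,80,5)
t=c("pics/top0.png",205,150,215,130,3)
cv2.imwrite("pics/c1.png",a[:600])
o=np.zeros((598,660,3),np.uint8); t=t[:390]
cv2.imwrite("pics/c2.png",c("pics/top0.png",205,155,220,125,3))
tt=c("pics/top0.png",265,170,160,110,5)
cv2.imwrite("pics/c2.png",tt)
o=np.zeros((400,550+480,3),np.uint8)
q=c("pics/top0.png",200,155,62,95,5)
b=b[:, :490]; w=np.zeros((475,800,3),np.uint8); w[:400,:490]=b; w[:475,490:800]=q[:, :310]
cv2.imwrite("pics/c3.png",w)
E
```

```text
(no output)
```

View pics/c1.png

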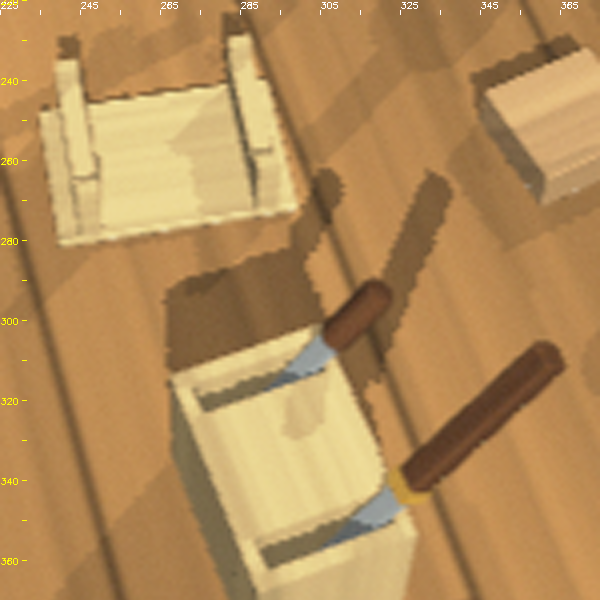

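View pics/c2.png

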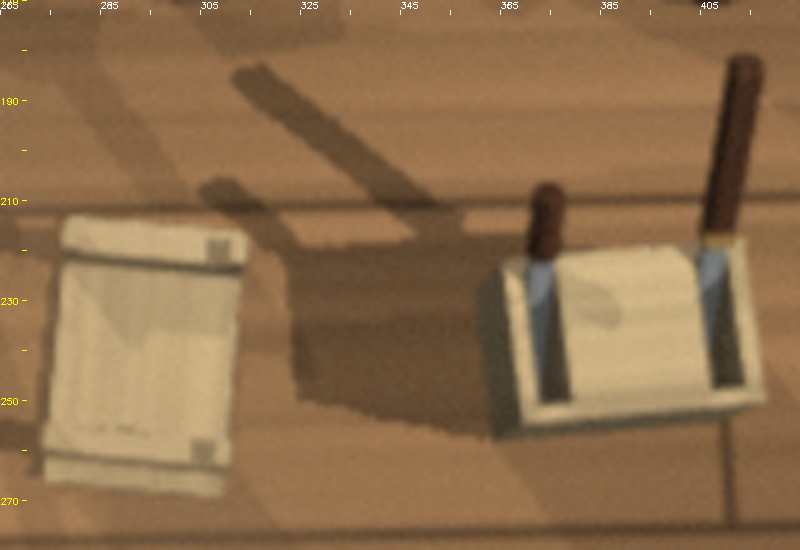

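View pics/c3.png

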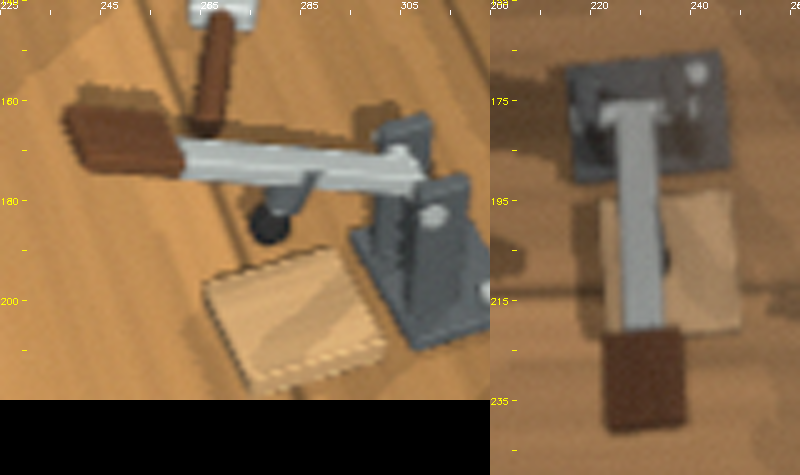

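The crops show that the dark square handle, with brass ferrule at side (327,341) and butt at (362,309), is the long gouge. The other tool, with the short round handle at side (315,300), is the file. Next I'll fit the poses.

```bash
python3 - <<'E'
from h import *
from scipy.optimize import least_squares
np.set_printoptions(precision=4,suppress=True)
for k,a,b in[("paddle",(250,167.3),(231.2,230.5)),("butt",(362.5,308.8),(414,182.5)),("ferr",(327,341),(409,217.6)),("pad",(278.5,184.5),(234,206)),("pivot",(305,171),(229,176))]:
    print(k,*tri(a,b))
r,q=tri((362.5,308.8),(414,182.5))[0],tri((327,341),(409,217.6))[0]
d=r-q; print("gouge len",np.linalg.norm(d),"lean",np.degrees(np.arctan2(np.hypot(d[0],d[1]),d[2])),"az",np.degrees(np.arctan2(d[1],d[0])))
def fit(obs,x0):
    f=lambda p:np.concatenate([proj(n,[p[0]+np.cos(p[2])*X-np.sin(p[2])*Y,p[1]+np.sin(p[2])*X+np.cos(p[2])*Y,Z])-uv for n,uv,(X,Y,Z) in obs])
    s=least_squares(f,x0,loss="soft_l1"); print(s.x,np.degrees(s.x[2]),f(s.x).round(1)); return s.x
# caddy
print("caddy")
fit([("top",(365,223.6),(.043,.063,.1)),("top",(413.4,217.8),(.043,-.063,.1)),("top",(417.6,250),(-.043,-.063,.1)),("top",(369.5,255.5),(-.043,.063,.1)),
 ("side",(268.5,314),(-.043,.063,.1)),("side",(304,301),(.043,.063,.1)),("side",(328.5,353.5),(.043,-.063,.1)),("side",(289.5,371),(-.043,-.063,.1))],[.5,-.23,0])
print("rest: base seen, x axis = world x-ish (150) ")
m=[("top",(278,213.3),(.075,.05,.008)),("top",(314,217),(.075,-.05,.008)),("top",(310,269.2),(-.075,-.05,.008)),("top",(273.8,266),(-.075,.05,.008)),
 ("side",(235,247.5),(-.075,.05,.008)),("side",(239.5,281),(-.075,-.05,.004)),("side",(299,272.5),(.075,-.05,.004))]
p=fit(m,[.5,0,0])
c,s=np.cos(p[2]),np.sin(p[2])
for X in(-.055,.055):
  for Y in(-.05,.05):
    P=[p[0]+c*X-s*Y,p[1]+s*X+c*Y,.057]; print("lip",X,Y,proj("side",P),proj("top",P))
E
```

```text
paddle [0.537  0.168  0.1847] 0.002763424108707856
butt [ 0.6405 -0.2768  0.2103] 0.0020549709349704294
ferr [ 0.5729 -0.2826  0.1215] 0.006546922614975235
pad [0.6136 0.1697 0.0981] 0.001990735807183832
pivot [0.6903 0.181  0.1156] 0.0029124944114532867
gouge len 0.11182153316148476 lean 37.39900620754528 az 4.869217157819341
caddy
[ 0.5268 -0.2401  0.0789] 4.521104288197415 [ 0.6 -1.8  0.1 -0.8  0.9 -0.4  0.5 -1.  -2.3  0.3 -0.5  0.2 -0.2 -0.1
 -0.8 -2.3]
rest: base seen, x axis = world x-ish (150) 
[ 0.532   0.012  -0.1106] -6.3385664483579305 [ 0.5 -0.7 -0.1 -1.3 -0.3 -0.1 -0.3 -0.2 -1.2  0.2 -0.5  0.7 -0.2 -0.2]
lip -0.055 -0.05 [246.1772 268.7277] [311.275 260.099]
lip -0.055 0.05 [240.5269 235.2767] [273.8686 256.734 ]
lip 0.055 -0.05 [291.606  261.8079] [314.475  219.5907]
lip 0.055 0.05 [283.7025 229.1065] [277.6338 216.3493]
```

```bash
cat >> h.py <<'E'
def plan(*wps):
    """wps: (x,y,z[,az of tool y deg]); prints total increment in tool axes (spin taken first) from the measured pose"""
    s=get_state(); p=np.array(s["position"]); M=R.from_rotvec(s["tool_rot"]).as_matrix()
    print("t",s["time_s"],"pos",p.round(4),"az",round(np.degrees(np.arctan2(M[1,1],M[0,1])),2),"tilt z",M[:,2].round(4),"F",np.round(s["wrist_force"],1),"gap",round(s["finger_gap"],4),"gf",round(s["grasp_force"],1))
    for w in wps:
        sp=0
        if len(w)>3:
            sp=-(w[3]-np.degrees(np.arctan2(M[1,1],M[0,1])))
            M=M@R.from_euler("z",sp,degrees=True).as_matrix()
        d=M.T@(np.array(w[:3])-p); print("spin %.1f"%sp,"mm",(d*1000).round(1),"rows",int(np.ceil(np.linalg.norm(d)/.0625))); p=np.array(w[:3])
E
python3 - <<'E'
from h import *
plan((.192,.595,.33,94.5),(.25,.42,.33),(.36,.27,.33),(.533,.168,.28),(.533,.168,.19))
a=tri((263,68),(114,303)); print(a); print(tri((165,137),(8,302)))
E
```

```text
t 0.1 pos [0.1922 0.5942 0.2304] az 72.08 tilt z [-5.0e-04 -1.7e-03 -1.0e+00] F [-0.9 -0.8 -0.1] gap 0.0855 gf 0.0
spin -22.4 mm [  0.2   0.6 -99.6] rows 2
spin 0.0 mm [ -44.1 -179.     0.3] rows 3
spin 0.0 mm [ -97.9 -158.2    0.2] rows 3
spin 0.0 mm [-164.5 -115.2   50.1] rows 4
spin 0.0 mm [-0.1  0.1 90. ] rows 2
(array([0.48628906, 0.33209428, 0.38534976]), np.float64(0.25963424703247034))
(array([ 0.3724563 ,  1.0298781 , -0.41409256]), np.float64(0.03351442368134093))
```

Emit:
move_arm --increments '[{"z": -0.05,"spin": -7.5,"claw": 0},{"z": -0.05,"spin": -7.5,"claw": 0},{"x": -0.011,"y": -0.045,"spin": -7.4},{"x": -0.011,"y": -0.045},{"x": -0.011,"y": -0.045},{"x": -0.011,"y": -0.045},{"x": -0.025,"y": -0.04},{"x": -0.025,"y": -0.04},{"x": -0.025,"y": -0.04},{"x": -0.025,"y": -0.038},{},{}]'

```text
invalid input at $.increments[0]: expected keys x, y, z, spin, claw
```

```bash
python3 - <<'E'
from h import *
plan((.533,.168,.23,94.5),(.533,.168,.19))
E
```

```text
t 0.1 pos [0.1922 0.5942 0.2304] az 72.08 tilt z [-5.0e-04 -1.7e-03 -1.0e+00] F [-0.9 -0.8 -0.1] gap 0.0855 gf 0.0
spin -22.4 mm [-306.4 -451.7    0.9] rows 9
spin 0.0 mm [-0.   0.1 40. ] rows 1
```

Emit:
move_arm --increments '[{"x": 0,"y": 0,"z": -0.05,"spin": -7.5,"claw": 0},{"x": 0,"y": 0,"z": -0.05,"spin": -7.5,"claw": 0},{"x": 0,"y": 0,"z": 0,"spin": -7.4,"claw": 0},{"x": -0.011,"y": -0.045,"z": 0,"spin": 0,"claw": 0},{"x": -0.011,"y": -0.045,"z": 0,"spin": 0,"claw": 0},{"x": -0.011,"y": -0.045,"z": 0,"spin": 0,"claw": 0},{"x": -0.011,"y": -0.045,"z": 0,"spin": 0,"claw": 0},{"x": -0.025,"y": -0.04,"z": 0,"spin": 0,"claw": 0},{"x": -0.025,"y": -0.04,"z": 0,"spin": 0,"claw": 0},{"x": -0.025,"y": -0.04,"z": 0,"spin": 0,"claw": 0},{"x": -0.025,"y": -0.038,"z": 0,"spin": 0,"claw": 0},{"x": 0,"y": 0,"z": 0,"spin": 0,"claw": 0}]'

```text
time_s: 1.6
position: [0.3644, 0.2655, 0.3313]
tool_rot: [-0.112, 3.139, -0.001]
wrist_force: [0.5, -0.0, 0.4]
finger_gap: -0.0001
grasp_force: 0.0
```

```bash
python3 - <<'E'
from h import *
plan((.533,.168,.23,94.5),(.533,.168,.19))
E
```

```text
t 1.6 pos [0.3644 0.2655 0.3313] az 94.07 tilt z [ 3.e-04 -5.e-04 -1.e+00] F [ 0.5 -0.   0.4] gap -0.0001 gf 0.0
spin -0.4 mm [-160.4 -110.4  101.4] rows 4
spin 0.0 mm [ 0.  0. 40.] rows 1
```

Emit:
move_arm --increments '[{"x": -0.04,"y": -0.028,"z": 0.025,"spin": -0.4,"claw": 0},{"x": -0.04,"y": -0.028,"z": 0.025,"spin": 0,"claw": 0},{"x": -0.04,"y": -0.027,"z": 0.025,"spin": 0,"claw": 0},{"x": -0.04,"y": -0.027,"z": 0.025,"spin": 0,"claw": 0},{"x": 0,"y": 0,"z": 0.015,"spin": 0,"claw": 0},{"x": 0,"y": 0,"z": 0.01,"spin": 0,"claw": 0},{"x": 0,"y": 0,"z": 0,"spin": 0,"claw": 0}]'

```text
time_s: 2.48
position: [0.5296, 0.1742, 0.2058]
tool_rot: [0.138, -3.137, -0.001]
wrist_force: [-0.2, -0.2, 0.2]
finger_gap: 0.0
grasp_force: 0.0
```

```bash
python3 - <<'E'
from h import *
plan((.530,.168,.18,94.5))
d=snap("side","pics/s1.png");e=snap("top","pics/t1.png")
f=lambda i,x,y:cv2.resize(i[y:y+100,x:x+90],None,fx=4,fy=4,interpolation=cv2.INTER_CUBIC)
cv2.imwrite("pics/c4.png",np.hstack([f(d["pixels"],220,110),f(e["pixels"],190,160)]))
E
```

```text
t 2.475 pos [0.5296 0.1742 0.2058] az 95.03 tilt z [-1.5e-03  3.0e-04 -1.0e+00] F [-0.2 -0.2  0.2] gap 0.0 gf 0.0
spin 0.5 mm [ 0.  -6.3 25.8] rows 1
```

View pics/c4.png

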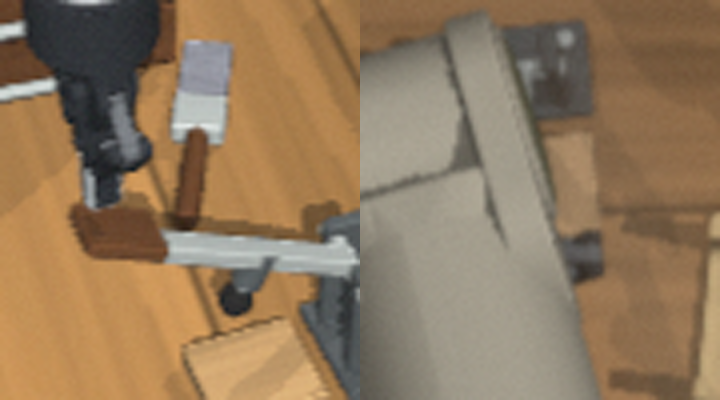

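The fingertips are just above the paddle, at crop (100,200), slightly to its +y side. I'll correct y and press.

Emit:
move_arm --increments '[{"x": 0,"y": -0.006,"z": 0.006,"spin": 0,"claw": 0},{"x": 0,"y": 0,"z": 0.008,"spin": 0,"claw": 0},{"x": 0,"y": 0,"z": 0.008,"spin": 0,"claw": 0},{"x": 0.001,"y": 0,"z": 0.008,"spin": 0,"claw": 0},{"x": 0.001,"y": 0,"z": 0.008,"spin": 0,"claw": 0},{"x": 0.001,"y": 0,"z": 0.008,"spin": 0,"claw": 0},{"x": 0.001,"y": 0,"z": 0.008,"spin": 0,"claw": 0},{"x": 0.001,"y": 0,"z": 0.008,"spin": 0,"claw": 0},{"x": 0.001,"y": 0,"z": 0.008,"spin": 0,"claw": 0},{"x": 0.001,"y": 0,"z": 0.008,"spin": 0,"claw": 0},{"x": 0.001,"y": 0,"z": 0.008,"spin": 0,"claw": 0}]'

```text
time_s: 3.95
position: [0.5232, 0.166, 0.1197]
tool_rot: [0.134, -3.138, 0.0]
wrist_force: [-1.4, 0.7, 2.5]
finger_gap: -0.0001
grasp_force: 1.3
```

Emit:
move_arm --increments '[{"x": 0,"y": 0,"z": 0.005,"spin": 0,"claw": 0},{"x": 0,"y": 0,"z": 0.005,"spin": 0,"claw": 0}]'

```text
time_s: 4.2
position: [0.5233, 0.166, 0.11]
tool_rot: [0.134, -3.139, 0.0]
wrist_force: [-2.2, -1.5, 3.0]
finger_gap: 0.0002
grasp_force: 1.3
```

Emit:
move_arm --increments '[{"x": 0.001,"y": 0,"z": 0.005,"spin": 0,"claw": 0},{"x": 0.001,"y": 0,"z": 0.005,"spin": 0,"claw": 0},{"x": 0,"y": 0,"z": 0.005,"spin": 0,"claw": 0},{"x": 0,"y": 0,"z": 0.005,"spin": 0,"claw": 0},{"x": 0,"y": 0,"z": 0,"spin": 0,"claw": 0}]'

```text
time_s: 4.82
position: [0.5208, 0.1657, 0.0896]
tool_rot: [0.134, -3.137, 0.001]
wrist_force: [0.7, 0.3, 1.0]
finger_gap: 0.0002
grasp_force: 0.0
```

Emit:
move_arm --increments '[{"x": 0,"y": 0,"z": 0.004,"spin": 0,"claw": 0},{"x": 0,"y": 0,"z": 0.003,"spin": 0,"claw": 0}]'

```text
time_s: 5.08
position: [0.5211, 0.1657, 0.083]
tool_rot: [0.134, -3.138, 0.0]
wrist_force: [-1.1, -0.2, 3.2]
finger_gap: -0.0001
grasp_force: 1.3
```

Emit:
move_arm --increments '[{"x": 0,"y": 0,"z": 0.004,"spin": 0,"claw": 0},{"x": 0,"y": 0,"z": 0.003,"spin": 0,"claw": 0}]'

```text
time_s: 5.32
position: [0.5217, 0.1658, 0.0762]
tool_rot: [-0.134, 3.138, 0.0]
wrist_force: [0.7, -0.4, 2.3]
finger_gap: 0.0001
grasp_force: 1.2
```

Emit:
move_arm --increments '[{"x": 0,"y": 0,"z": 0.004,"spin": 0,"claw": 0},{"x": 0,"y": 0,"z": 0.003,"spin": 0,"claw": 0}]'

```text
time_s: 5.58
position: [0.5216, 0.1659, 0.0691]
tool_rot: [-0.134, 3.138, 0.0]
wrist_force: [1.2, 0.4, 2.4]
finger_gap: 0.0001
grasp_force: 1.2
```

Emit:
move_arm --increments '[{"x": 0,"y": 0,"z": 0.003,"spin": 0,"claw": 0},{"x": 0,"y": 0,"z": 0.003,"spin": 0,"claw": 0}]'

```text
time_s: 5.82
position: [0.5214, 0.1659, 0.0631]
tool_rot: [-0.134, 3.139, 0.0]
wrist_force: [0.9, 1.0, 2.7]
finger_gap: -0.0002
grasp_force: 1.2
```

Emit:
move_arm --increments '[{"x": -0.001,"y": 0,"z": 0.003,"spin": 0,"claw": 0},{"x": 0,"y": 0,"z": 0.003,"spin": 0,"claw": 0}]'

```text
time_s: 6.08
position: [0.5224, 0.166, 0.0571]
tool_rot: [0.134, -3.139, 0.0]
wrist_force: [1.3, -0.1, 3.4]
finger_gap: -0.0002
grasp_force: 1.2
```

Emit:
move_arm --increments '[{"x": -0.001,"y": 0,"z": 0.003,"spin": 0,"claw": 0},{"x": 0,"y": 0,"z": 0.003,"spin": 0,"claw": 0}]'

```text
time_s: 6.32
position: [0.5235, 0.166, 0.0511]
tool_rot: [-0.134, 3.139, 0.0]
wrist_force: [0.7, -0.4, 3.5]
finger_gap: -0.0
grasp_force: 1.2
```

Emit:
move_arm --increments '[{"x": -0.001,"y": 0,"z": 0.002,"spin": 0,"claw": 0},{"x": 0,"y": 0,"z": 0.002,"spin": 0,"claw": 0}]'

```text
time_s: 6.58
position: [0.5245, 0.1661, 0.0472]
tool_rot: [-0.134, 3.139, -0.0]
wrist_force: [1.9, 0.7, 2.9]
finger_gap: 0.0003
grasp_force: 1.2
```

Emit:
move_arm --increments '[{"x": -0.001,"y": 0,"z": 0.002,"spin": 0,"claw": 0},{"x": 0,"y": 0,"z": 0.002,"spin": 0,"claw": 0}]'

```text
time_s: 6.82
position: [0.5256, 0.1662, 0.0432]
tool_rot: [-0.134, 3.138, 0.0]
wrist_force: [1.5, 0.5, 2.7]
finger_gap: -0.0003
grasp_force: 1.2
```

Emit:
move_arm --increments '[{"x": -0.001,"y": 0,"z": 0.002,"spin": 0,"claw": 0},{"x": 0,"y": 0,"z": 0.002,"spin": 0,"claw": 0}]'

```text
time_s: 7.08
position: [0.5266, 0.1663, 0.0392]
tool_rot: [-0.134, 3.138, -0.0]
wrist_force: [-0.1, 0.4, 2.2]
finger_gap: -0.0002
grasp_force: 1.2
```

Emit:
move_arm --increments '[{"x": -0.001,"y": 0,"z": 0.002,"spin": 0,"claw": 0},{"x": 0,"y": 0,"z": 0.002,"spin": 0,"claw": 0}]'

```text
time_s: 7.32
position: [0.5277, 0.1663, 0.0353]
tool_rot: [-0.133, 3.138, 0.0]
wrist_force: [0.6, 1.0, 4.0]
finger_gap: -0.0002
grasp_force: 1.8
```

Emit:
move_arm --increments '[{"x": -0.001,"y": 0,"z": 0.002,"spin": 0,"claw": 0},{"x": 0,"y": 0,"z": 0.002,"spin": 0,"claw": 0}]'

```text
time_s: 7.58
position: [0.5289, 0.1665, 0.0315]
tool_rot: [-0.134, 3.138, 0.0]
wrist_force: [1.2, 0.8, 5.4]
finger_gap: 0.0001
grasp_force: 2.5
```

Emit:
move_arm --increments '[{"x": -0.001,"y": 0,"z": 0.002,"spin": 0,"claw": 0},{"x": 0,"y": 0,"z": 0.002,"spin": 0,"claw": 0}]'

```text
time_s: 7.82
position: [0.5303, 0.1666, 0.0278]
tool_rot: [-0.133, 3.137, 0.001]
wrist_force: [1.0, -0.2, 7.2]
finger_gap: 0.0002
grasp_force: 3.1
```

Emit:
move_arm --increments '[{"x": -0.001,"y": 0,"z": 0.002,"spin": 0,"claw": 0},{"x": 0,"y": 0,"z": 0.001,"spin": 0,"claw": 0},{"x": 0,"y": 0,"z": 0,"spin": 0,"claw": 0}]'

```text
time_s: 8.2
position: [0.5313, 0.1668, 0.0249]
tool_rot: [-0.134, 3.137, 0.001]
wrist_force: [0.1, 0.0, 6.5]
finger_gap: 0.0004
grasp_force: 2.5
```

```bash
python3 - <<'E'
from h import *
plan()
E
```

```text
t 8.2 pos [0.5313 0.1668 0.0249] az 94.88 tilt z [ 1.7e-03  5.0e-04 -1.0e+00] F [0.1 0.  6.5] gap 0.0004 gf 2.5
```

Emit:
move_arm --increments '[{"x": -0.001,"y": 0,"z": 0.0015,"spin": 0,"claw": 0},{"x": 0,"y": 0,"z": 0.0015,"spin": 0,"claw": 0}]'

```text
time_s: 8.45
position: [0.5325, 0.1668, 0.0221]
tool_rot: [-0.133, 3.137, 0.001]
wrist_force: [1.0, -0.2, 9.3]
finger_gap: 0.0004
grasp_force: 3.7
```

Emit:
move_arm --increments '[{"x": 0,"y": 0,"z": -0.01,"spin": 0,"claw": 0},{"x": 0,"y": 0,"z": -0.02,"spin": 0,"claw": 0},{"x": 0,"y": 0,"z": -0.05,"spin": 0,"claw": 0},{"x": 0,"y": 0,"z": -0.06,"spin": 0,"claw": 0},{"x": 0,"y": 0,"z": -0.06,"spin": 0,"claw": 0},{"x": 0,"y": 0,"z": -0.05,"spin": 0,"claw": 0}]'

```text
time_s: 9.2
position: [0.531, 0.1664, 0.2738]
tool_rot: [-0.133, 3.138, 0.001]
wrist_force: [0.6, 0.1, -0.1]
finger_gap: 0.0001
grasp_force: 0.0
```

```bash
python3 - <<'E'
from h import *
c,s=np.cos(np.radians(4.5)),np.sin(np.radians(4.5))
g=np.array([.6126,-.279,.170])
plan((g[0]-.01,g[1],.30,94.5),(g[0],g[1],.22,94.5),(g[0],g[1],g[2]-.019))
E
```

```text
t 9.2 pos [0.531  0.1664 0.2738] az 94.87 tilt z [ 4.e-04  3.e-04 -1.e+00] F [ 0.6  0.1 -0.1] gap 0.0001 gf 0.0
spin 0.4 mm [ -36.5 -449.7  -26.3] rows 8
spin 0.0 mm [-9.9 -0.8 80. ] rows 2
spin 0.0 mm [ 0. -0. 69.] rows 2
```

Emit:
move_arm --increments '[{"x": -0.004,"y": -0.05,"z": -0.026,"spin": 0.4,"claw": 0.55},{"x": -0.004,"y": -0.05,"z": 0,"spin": 0,"claw": 0.55},{"x": -0.004,"y": -0.05,"z": 0,"spin": 0,"claw": 0.55},{"x": -0.004,"y": -0.05,"z": 0,"spin": 0,"claw": 0.55},{"x": -0.004,"y": -0.05,"z": 0,"spin": 0,"claw": 0.55},{"x": -0.004,"y": -0.05,"z": 0,"spin": 0,"claw": 0.55},{"x": -0.004,"y": -0.05,"z": 0,"spin": 0,"claw": 0.55},{"x": -0.004,"y": -0.05,"z": 0,"spin": 0,"claw": 0.55},{"x": -0.004,"y": -0.05,"z": 0,"spin": 0,"claw": 0.55},{"x": 0,"y": 0,"z": 0.03,"spin": 0,"claw": 0.55},{"x": 0,"y": 0,"z": 0.02,"spin": 0,"claw": 0.55},{"x": 0,"y": 0,"z": 0,"spin": 0,"claw": 0.55}]'

```text
time_s: 10.7
position: [0.6016, -0.2783, 0.2451]
tool_rot: [0.122, -3.135, -0.003]
wrist_force: [0.2, -1.1, 1.3]
finger_gap: 0.0469
grasp_force: 0.0
```

```bash
python3 - <<'E'
from h import *
g=np.array([.6126,-.279,.170])
plan((g[0],g[1],.22,94.5),(g[0],g[1],g[2]-.019))
d=snap("side","pics/s2.png");e=snap("top","pics/t2.png")
f=lambda i,x,y:cv2.resize(i[y:y+130,x:x+100],None,fx=4,fy=4,interpolation=cv2.INTER_CUBIC)
cv2.imwrite("pics/c5.png",np.hstack([f(d["pixels"],280,220),f(d["pixels"],225,130)]))
E
```

```text
t 10.7 pos [ 0.6016 -0.2783  0.2451] az 94.47 tilt z [-0.0044  0.002  -1.    ] F [ 0.2 -1.1  1.3] gap 0.0469 gf 0.0
spin -0.0 mm [-11.   -1.6  25.1] rows 1
spin 0.0 mm [-0.3 -0.2 69. ] rows 2
```

View pics/c5.png

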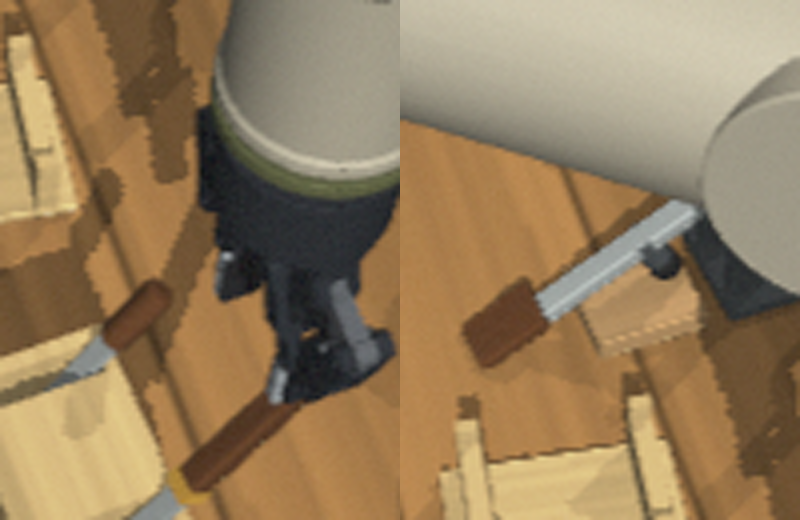

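The right half of the crop shows the lever down, with the pad on its blank. The left half shows the open fingers straddling the gouge butt. I'll descend and grip.

Emit:
move_arm --increments '[{"x": -0.012,"y": -0.001,"z": 0.02,"spin": 0,"claw": 0.55},{"x": 0,"y": 0,"z": 0.03,"spin": 0,"claw": 0.55},{"x": 0,"y": 0,"z": 0.025,"spin": 0,"claw": 0.55},{"x": 0,"y": 0,"z": 0.015,"spin": 0,"claw": 0.55},{"x": 0,"y": 0,"z": 0,"spin": 0,"claw": 0.55}]'

```text
time_s: 11.42
position: [0.6146, -0.2786, 0.156]
tool_rot: [0.123, -3.137, -0.001]
wrist_force: [-0.1, -0.7, 0.5]
finger_gap: 0.0469
grasp_force: 0.0
```

Emit:
move_arm --increments '[{"x": 0,"y": 0,"z": 0,"spin": 0,"claw": 0.1},{"x": 0,"y": 0,"z": 0,"spin": 0,"claw": 0.1},{"x": 0,"y": 0,"z": 0,"spin": 0,"claw": 0.1},{"x": 0,"y": 0,"z": 0,"spin": 0,"claw": 0.1}]' --squeeze 60

```text
time_s: 11.92
position: [0.6155, -0.2794, 0.1585]
tool_rot: [-0.123, 3.137, -0.001]
wrist_force: [1.2, 0.6, 4.1]
finger_gap: 0.0151
grasp_force: 59.2
```

Emit:
move_arm --increments '[{"x": 0,"y": 0,"z": -0.01,"spin": 0,"claw": 0},{"x": 0,"y": 0,"z": -0.02,"spin": 0,"claw": 0},{"x": 0,"y": 0,"z": -0.03,"spin": 0,"claw": 0},{"x": 0,"y": 0,"z": -0.03,"spin": 0,"claw": 0},{"x": 0,"y": 0,"z": -0.03,"spin": 0,"claw": 0},{"x": 0,"y": 0,"z": -0.02,"spin": 0,"claw": 0},{"x": 0,"y": 0,"z": 0,"spin": 0,"claw": 0}]'

```text
time_s: 12.8
position: [0.615, -0.2797, 0.2989]
tool_rot: [-0.122, 3.137, -0.002]
wrist_force: [1.0, -0.3, -2.2]
finger_gap: 0.0152
grasp_force: 58.7
```

```bash
python3 - <<'E'
from h import *
plan()
d=snap("side","pics/s3.png");e=snap("top","pics/t3.png")
f=lambda i,x,y:cv2.resize(i[y:y+150,x:x+130],None,fx=3,fy=3,interpolation=cv2.INTER_CUBIC)
cv2.imwrite("pics/c6.png",np.hstack([f(d["pixels"],250,220),f(e["pixels"],330,150)]))
E
```

```text
t 12.8 pos [ 0.615  -0.2797  0.2989] az 94.46 tilt z [ 0.002  -0.0013 -1.    ] F [ 1.  -0.3 -2.2] gap 0.0152 gf 58.7
```

View pics/c6.png

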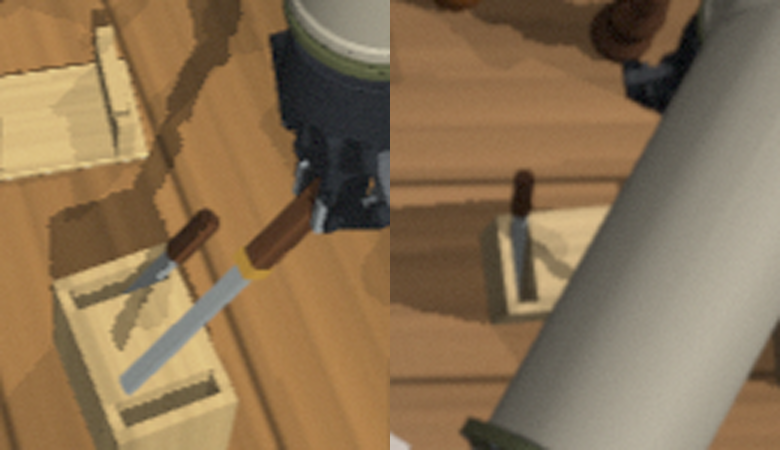

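The gouge is held and clear of the caddy, still leaning, with its tip at side (291.7,349) and ferrule at (334.5,307.5). Next I'll work out its pose in the hand.

```bash
python3 - <<'E'
from h import *
np.set_printoptions(precision=4,suppress=True)
G=np.array([.615,-.2797,.318]); a=np.radians(4.46); n=np.array([-np.sin(a),np.cos(a),0])
def hit(u,v):
    o,d=ray("side",u,v); return o+d*(n@(G-o))/(n@d)
T,F=hit(291.7,349),hit(334.5,307.5)
for P in(T,F): print(P,"rel x",(P-G)@[np.cos(a),np.sin(a),0],"z",P[2]-G[2],"dist",np.linalg.norm(P-G))
p=np.array([.532,.012]);b=np.radians(-6.34);x=np.array([np.cos(b),np.sin(b)])
for off in(.030,.032): g=p+off*x; print(g); 
g=p+.03*x
plan((.58,-.15,.30,83.66),(g[0],g[1],.30),(g[0],g[1],.18))
E
```

```text
[ 0.4993 -0.2887  0.1477] rel x -0.11604684568537738 z -0.1702888938009562 dist 0.2060708076013658
[ 0.5773 -0.2826  0.2607] rel x -0.03777283786704625 z -0.05734572058678439 dist 0.06866818004103291
[0.5618 0.0087]
[0.5638 0.0085]
t 12.9 pos [ 0.6144 -0.279   0.2963] az 94.47 tilt z [-0.0014  0.0005 -1.    ] F [-0.1  0.8 -2.5] gap 0.0147 gf 58.7
spin 10.8 mm [ 48.5 124.4  -3.6] rows 3
spin 0.0 mm [ 35.6 155.7   0.1] rows 3
spin 0.0 mm [ -0.2  -0.  120. ] rows 2
```

Emit:
move_arm --increments '[{"x": 0,"y": 0.02,"z": -0.005,"spin": 5.4,"claw": 0},{"x": 0.01,"y": 0.03,"z": -0.005,"spin": 5.4,"claw": 0},{"x": 0.013,"y": 0.04,"z": 0,"spin": 0,"claw": 0},{"x": 0.013,"y": 0.04,"z": 0,"spin": 0,"claw": 0},{"x": 0.013,"y": 0.04,"z": 0,"spin": 0,"claw": 0},{"x": 0.013,"y": 0.04,"z": 0,"spin": 0,"claw": 0},{"x": 0.012,"y": 0.04,"z": 0,"spin": 0,"claw": 0},{"x": 0.01,"y": 0.03,"z": 0,"spin": 0,"claw": 0},{"x": 0,"y": 0,"z": 0,"spin": 0,"claw": 0}]'

```text
time_s: 14.02
position: [0.5545, 0.0116, 0.3057]
tool_rot: [-0.164, -3.134, -0.001]
wrist_force: [0.0, 0.1, -1.4]
finger_gap: 0.0151
grasp_force: 58.8
```

```bash
python3 - <<'E'
from h import *
plan((.5628,.0086,.25,83.66),(.5628,.0086,.18))
E
```

```text
t 14.025 pos [0.5545 0.0116 0.3057] az 84.03 tilt z [-2.9e-03  9.0e-04 -1.0e+00] F [ 0.   0.1 -1.4] gap 0.0151 gf 58.8
spin 0.4 mm [-8.8 -2.1 55.6] rows 1
spin 0.0 mm [-0.2 -0.  70. ] rows 2
```

Emit:
move_arm --increments '[{"x": -0.009,"y": -0.002,"z": 0.02,"spin": 0.4,"claw": 0},{"x": 0,"y": 0,"z": 0.03,"spin": 0,"claw": 0},{"x": 0,"y": 0,"z": 0.03,"spin": 0,"claw": 0},{"x": 0,"y": 0,"z": 0.025,"spin": 0,"claw": 0},{"x": 0,"y": 0,"z": 0.015,"spin": 0,"claw": 0},{"x": 0,"y": 0,"z": 0,"spin": 0,"claw": 0}]'

```text
time_s: 14.78
position: [0.5633, 0.0041, 0.186]
tool_rot: [-0.185, -3.133, 0.001]
wrist_force: [0.1, -0.7, -1.8]
finger_gap: 0.0147
grasp_force: 58.7
```

```bash
python3 - <<'E'
from h import *
plan((.5628,.0086,.17,83.66))
d=snap("side","pics/s4.png")
f=lambda i,x,y:cv2.resize(i[y:y+130,x:x+160],None,fx=4,fy=4,interpolation=cv2.INTER_CUBIC)
cv2.imwrite("pics/c7.png",f(d["pixels"],180,170))
E
```

```text
t 14.775 pos [0.5633 0.0041 0.186 ] az 83.24 tilt z [-2.8e-03 -8.0e-04 -1.0e+00] F [ 0.1 -0.7 -1.8] gap 0.0147 gf 58.7
spin -0.4 mm [ 1.   4.4 16. ] rows 1
```

View pics/c7.png

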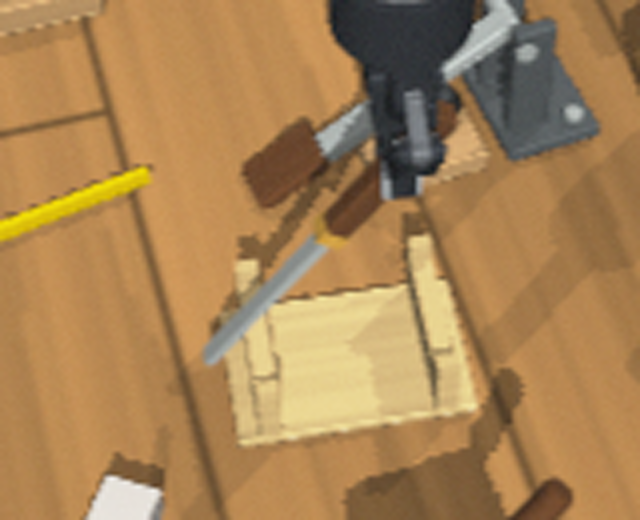

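The tip hangs just outside the near batten at crop (210,355), as planned. I'll lower the gouge so the batten turns it flat in a soft grip.

Emit:
move_arm --increments '[{"x": 0.001,"y": 0.004,"z": 0.008,"spin": 0,"claw": 0},{"x": 0,"y": 0,"z": 0.008,"spin": 0,"claw": 0},{"x": 0,"y": 0,"z": 0.004,"spin": 0,"claw": 0}]'

```text
time_s: 15.2
position: [0.5635, 0.009, 0.1667]
tool_rot: [-0.183, -3.136, 0.0]
wrist_force: [1.0, 0.2, -1.1]
finger_gap: 0.0152
grasp_force: 58.8
```

Emit:
move_arm --increments '[{"x": 0,"y": 0,"z": 0.004,"spin": 0,"claw": 0},{"x": 0,"y": 0,"z": 0.005,"spin": 0,"claw": 0},{"x": 0,"y": 0,"z": 0.005,"spin": 0,"claw": 0},{"x": 0,"y": 0,"z": 0.005,"spin": 0,"claw": 0}]' --squeeze 30

```text
time_s: 15.7
position: [0.5636, 0.0088, 0.1481]
tool_rot: [-0.184, -3.136, -0.0]
wrist_force: [-0.8, -0.7, 1.1]
finger_gap: 0.015
grasp_force: 58.7
```

```bash
python3 - <<'E'
from h import *
plan((.5628,.0086,.034,83.66)); print(get_state()["moment"])
E
```

```text
t 15.7 pos [0.5636 0.0088 0.1481] az 83.28 tilt z [-1.e-04  1.e-04 -1.e+00] F [-0.8 -0.7  1.1] gap 0.015 gf 58.7
spin -0.4 mm [  0.8  -0.3 114.1] rows 2
[ 0.12196196  0.65502662 -0.03893068]
```

Emit:
move_arm --increments '[{"x": 0,"y": 0,"z": 0.006,"spin": 0,"claw": 0},{"x": 0,"y": 0,"z": 0.006,"spin": 0,"claw": 0},{"x": 0,"y": 0,"z": 0.006,"spin": 0,"claw": 0},{"x": 0,"y": 0,"z": 0.006,"spin": 0,"claw": 0}]' --squeeze 30

```text
time_s: 16.2
position: [0.5671, 0.0085, 0.1263]
tool_rot: [0.184, 3.128, 0.001]
wrist_force: [6.1, -0.8, 8.3]
finger_gap: 0.0149
grasp_force: 57.6
```

```bash
python3 - <<'E'
from h import *
plan((.5628,.0086,.034,83.66)); print(get_state()["moment"])
d=snap("side","pics/s5.png")
f=lambda i,x,y:cv2.resize(i[y:y+130,x:x+160],None,fx=4,fy=4,interpolation=cv2.INTER_CUBIC)
cv2.imwrite("pics/c8.png",f(d["pixels"],180,170))
E
```

```text
t 16.2 pos [0.5671 0.0085 0.1263] az 83.27 tilt z [ 7.8e-03 -1.0e-04 -1.0e+00] F [ 6.1 -0.8  8.3] gap 0.0149 gf 57.6
spin -0.4 mm [ 5.  -0.5 92.2] rows 2
[-0.05353473 -0.56026078 -0.01038852]
```

View pics/c8.png

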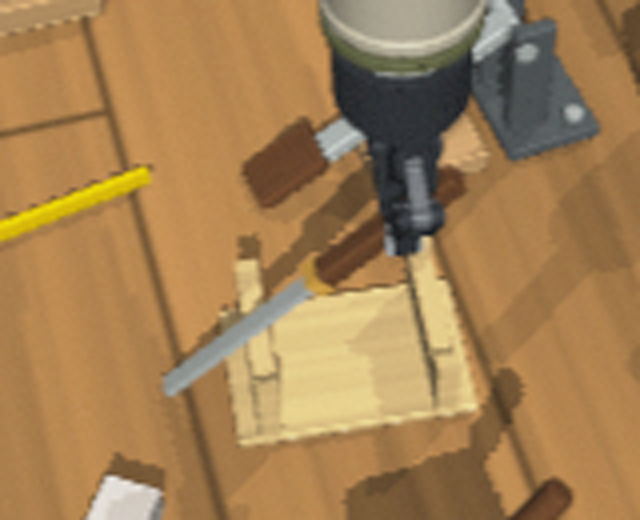

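The gouge is now at about 45 degrees, its shank sliding on the near batten, with the ferrule at crop (318,275). I'll ease the grip before going on, and that was my last picture.

Emit:
move_arm --increments '[{"x": 0,"y": 0,"z": 0,"spin": 0,"claw": 0.16},{"x": 0,"y": 0,"z": 0,"spin": 0,"claw": 0.16}]' --squeeze 20

```text
time_s: 16.5
position: [0.5656, 0.0087, 0.1253]
tool_rot: [0.184, 3.132, 0.0]
wrist_force: [2.9, 0.1, 5.4]
finger_gap: 0.015
grasp_force: 57.3
```

Emit:
move_arm --increments '[{"x": 0.001,"y": 0,"z": 0.006,"spin": 0,"claw": 0.16},{"x": 0.001,"y": 0,"z": 0.006,"spin": 0,"claw": 0.16},{"x": 0.001,"y": 0,"z": 0.006,"spin": 0,"claw": 0.16},{"x": 0.001,"y": 0,"z": 0.006,"spin": 0,"claw": 0.16},{"x": 0,"y": 0,"z": 0,"spin": 0,"claw": 0.16}]' --squeeze 20

```text
time_s: 17.12
position: [0.5602, 0.0092, 0.1003]
tool_rot: [0.184, 3.135, -0.0]
wrist_force: [2.2, -0.2, 4.5]
finger_gap: 0.0152
grasp_force: 54.2
```

Emit:
move_arm --increments '[{"x": 0,"y": 0,"z": 0.006,"spin": 0,"claw": 0.16},{"x": 0,"y": 0,"z": 0.006,"spin": 0,"claw": 0.16},{"x": 0,"y": 0,"z": 0.006,"spin": 0,"claw": 0.16},{"x": 0,"y": 0,"z": 0.006,"spin": 0,"claw": 0.16},{"x": 0,"y": 0,"z": 0,"spin": 0,"claw": 0.16}]'

```text
time_s: 17.75
position: [0.5587, 0.0093, 0.0753]
tool_rot: [-0.184, -3.134, 0.001]
wrist_force: [0.4, 0.4, 1.4]
finger_gap: 0.0153
grasp_force: 52.1
```

```bash
python3 - <<'E'
from h import *
plan((.5618,.0086,.034,83.66)); print(get_state()["moment"])
E
```

```text
t 17.75 pos [0.5587 0.0093 0.0753] az 83.28 tilt z [-2.4e-03 -3.0e-04 -1.0e+00] F [0.4 0.4 1.4] gap 0.0153 gf 52.1
spin -0.4 mm [-3.3 -0.4 41.3] rows 1
[0.08616279 0.27773069 0.00875169]
```

Emit:
move_arm --increments '[{"x": -0.001,"y": 0,"z": 0.006,"spin": 0,"claw": 0.16},{"x": -0.001,"y": 0,"z": 0.006,"spin": 0,"claw": 0.16},{"x": 0,"y": 0,"z": 0.006,"spin": 0,"claw": 0.16},{"x": 0,"y": 0,"z": 0.005,"spin": 0,"claw": 0.16},{"x": 0,"y": 0,"z": 0.004,"spin": 0,"claw": 0.16},{"x": 0,"y": 0,"z": 0,"spin": 0,"claw": 0.16}]'

```text
time_s: 18.5
position: [0.5619, 0.0091, 0.0492]
tool_rot: [0.184, 3.136, 0.0]
wrist_force: [1.4, 0.8, 3.7]
finger_gap: 0.0149
grasp_force: 51.7
```

Emit:
move_arm --increments '[{"x": 0,"y": 0,"z": 0.003,"spin": 0,"claw": 0.16},{"x": 0,"y": 0,"z": 0.003,"spin": 0,"claw": 0.16}]'

```text
time_s: 18.75
position: [0.5625, 0.009, 0.0438]
tool_rot: [0.184, 3.135, 0.0]
wrist_force: [2.9, 0.3, 5.3]
finger_gap: 0.0152
grasp_force: 51.8
```

Emit:
move_arm --increments '[{"x": 0,"y": 0,"z": 0.002,"spin": 0,"claw": 0.16},{"x": 0,"y": 0,"z": 0.002,"spin": 0,"claw": 0.16}]'

```text
time_s: 19.0
position: [0.5625, 0.009, 0.0398]
tool_rot: [0.184, 3.134, 0.0]
wrist_force: [2.5, -0.6, 4.1]
finger_gap: 0.0147
grasp_force: 51.8
```

```bash
python3 - <<'E'
from h import *
plan((.5618,.0086,.034,83.66)); print(get_state()["moment"])
E
```

```text
t 19.0 pos [0.5625 0.009  0.0398] az 83.28 tilt z [ 1.7e-03  1.0e-04 -1.0e+00] F [ 2.5 -0.6  4.1] gap 0.0147 gf 51.8
spin -0.4 mm [ 0.7 -0.5  5.8] rows 1
[-0.06229447 -0.12577626 -0.06003688]
```

Emit:
move_arm --increments '[{"x": 0,"y": 0,"z": 0.002,"spin": 0,"claw": 0.16},{"x": 0,"y": 0,"z": 0.001,"spin": 0,"claw": 0.16}]'

```text
time_s: 19.25
position: [0.5626, 0.009, 0.0368]
tool_rot: [0.184, 3.134, 0.0]
wrist_force: [2.3, 0.0, 5.9]
finger_gap: 0.0151
grasp_force: 51.9
```

Emit:
move_arm --increments '[{"x": 0,"y": 0,"z": 0.001,"spin": 0,"claw": 0.16},{"x": 0,"y": 0,"z": 0.001,"spin": 0,"claw": 0.16}]'

```text
time_s: 19.5
position: [0.5628, 0.009, 0.0349]
tool_rot: [0.184, 3.134, 0.0]
wrist_force: [3.7, -1.1, 6.2]
finger_gap: 0.0152
grasp_force: 52.0
```

```bash
python3 - <<'E'
from h import *
plan((.5618,.0086,.034,83.66)); print(get_state()["moment"])
E
```

```text
t 19.5 pos [0.5628 0.009  0.0349] az 83.28 tilt z [ 0.0022 -0.     -1.    ] F [ 3.7 -1.1  6.2] gap 0.0152 gf 52.0
spin -0.4 mm [ 0.9 -0.5  0.9] rows 1
[ 0.01944339 -0.1502501   0.04269912]
```

Emit:
move_arm --increments '[{"x": 0,"y": 0,"z": 0.001,"spin": 0,"claw": 0.16},{"x": 0,"y": 0,"z": 0.001,"spin": 0,"claw": 0.16}]'

```text
time_s: 19.75
position: [0.5628, 0.009, 0.033]
tool_rot: [0.184, 3.134, 0.0]
wrist_force: [0.2, -0.2, 14.3]
finger_gap: 0.0152
grasp_force: 53.1
```

Emit:
move_arm --increments '[{"x": 0,"y": 0,"z": 0.001,"spin": 0,"claw": 0.16},{"x": 0,"y": 0,"z": 0,"spin": 0,"claw": 0.16}]'

```text
time_s: 20.0
position: [0.5629, 0.009, 0.033]
tool_rot: [0.184, 3.134, 0.001]
wrist_force: [-1.9, -0.3, 16.3]
finger_gap: 0.015
grasp_force: 53.7
```

```bash
python3 - <<'E'
from h import *
np.set_printoptions(precision=4,suppress=True)
plan((.5618,.0086,.034,83.66)); print(get_state()["moment"])
d=snap("side","pics/s6.png")["pixels"]
G=np.array([.5628,.009,.053]); a=np.radians(-6.7)
for ang in(0,5,10):
    c,s=np.cos(np.radians(ang)),np.sin(np.radians(ang)); u=np.array([c*np.cos(a),c*np.sin(a),s])
    print(ang,"tip px",proj("side",G-.206*u),"ferr",proj("side",G-.076*u),"butt",proj("side",G+.044*u))
# steel/dark profile: print HSV-ish along columns left of rest
g=cv2.cvtColor(d,cv2.COLOR_BGR2HSV)
for x in(190,195,200,205,210,215,220,225,230): 
    ys=[y for y in range(225,310) if g[y,x,1]<70 and g[y,x,2]>90]; print(x,ys[:1],ys[-1:],len(ys))
E
```

```text
t 20.0 pos [0.5629 0.009  0.033 ] az 83.27 tilt z [ 0.0025  0.0006 -1.    ] F [-1.9 -0.3 16.3] gap 0.015 gf 53.7
spin -0.4 mm [ 1.  -0.5 -1. ] rows 1
[-0.0102  0.8508  0.0451]
0 tip px [193.8647 259.1881] ferr [247.3462 251.5752] butt [295.3978 244.7353]
5 tip px [195.1112 263.231 ] ferr [247.5702 253.0902] butt [295.3893 243.8463]
10 tip px [196.9575 267.057 ] ferr [248.023  254.5474] butt [295.2479 242.9786]
190 [] [] 0
195 [259] [263] 5
200 [258] [309] 13
205 [257] [309] 24
210 [256] [309] 27
215 [255] [309] 25
220 [254] [297] 10
225 [254] [258] 5
230 [252] [257] 6
```

The handle is on the far batten (force jump) and the tip pixel (195,261) fits a tilt of about 2 degrees. I'll ease off and release.

Emit:
move_arm --increments '[{"x": 0,"y": 0,"z": -0.001,"spin": 0,"claw": 0.16},{"x": 0,"y": 0,"z": -0.001,"spin": 0,"claw": 0.16},{"x": 0,"y": 0,"z": 0,"spin": 0,"claw": 0.22},{"x": 0,"y": 0,"z": 0,"spin": 0,"claw": 0.3},{"x": 0,"y": 0,"z": 0,"spin": 0,"claw": 0.4},{"x": 0,"y": 0,"z": 0,"spin": 0,"claw": 0.45},{"x": 0,"y": 0,"z": 0,"spin": 0,"claw": 0.45}]'

```text
time_s: 20.92
position: [0.5616, 0.0091, 0.0332]
tool_rot: [-0.184, -3.136, 0.0]
wrist_force: [0.3, -0.9, -0.2]
finger_gap: 0.0383
grasp_force: 0.0
```

Emit:
move_arm --increments '[{"x": 0,"y": 0,"z": -0.01,"spin": 0,"claw": 0.45},{"x": 0,"y": 0,"z": -0.02,"spin": 0,"claw": 0.45},{"x": 0,"y": 0,"z": -0.03,"spin": 0,"claw": 0.45},{"x": 0,"y": 0,"z": -0.05,"spin": 0,"claw": 0.45},{"x": 0,"y": 0,"z": -0.05,"spin": 0,"claw": 0.45},{"x": 0,"y": 0,"z": -0.05,"spin": 0,"claw": 0.45},{"x": 0,"y": 0,"z": -0.04,"spin": 0,"claw": 0.45},{"x": 0,"y": 0,"z": 0,"spin": 0,"claw": 0.45}]'

```text
time_s: 21.92
position: [0.5632, 0.0086, 0.2877]
tool_rot: [0.185, 3.129, 0.002]
wrist_force: [0.9, -0.6, -1.0]
finger_gap: 0.0388
grasp_force: 0.0
```

```bash
python3 - <<'E'
from h import *
np.set_printoptions(precision=4,suppress=True)
plan()
d=snap("side","pics/s7.png")["pixels"]; g=cv2.cvtColor(d,cv2.COLOR_BGR2HSV)
for x in(192,195,200,210,220,225,230): 
    ys=[y for y in range(235,275) if g[y,x,1]<70 and g[y,x,2]>90]; print(x,ys[:1],ys[-1:],end="; ")
print()
for x in(250,260,270,280,290,295,297,300): # dark handle
    ys=[y for y in range(225,275) if d[y,x].sum()<190]; print(x,ys[:1],ys[-1:],len(ys),end="; ")
# lever: paddle pixels (dark red-brown) mean in before/after pictures
for f in("s4","s7"):
    i=cv2.imread(f"pics/{f}.png").astype(int)[195:225,235:265]; m=i.sum(2)<220; y,x=np.nonzero(m); print(f,m.sum(),x.mean()+235,y.mean()+195)
E
```

```text
t 21.925 pos [0.5632 0.0086 0.2877] az 83.25 tilt z [ 0.007   0.0011 -1.    ] F [ 0.9 -0.6 -1. ] gap 0.0388 gf 0.0
192 [] []; 195 [259] [263]; 200 [257] [262]; 210 [256] [261]; 220 [254] [259]; 225 [253] [258]; 230 [252] [257]; 
250 [] [] 0; 260 [] [] 0; 270 [] [] 0; 280 [] [] 0; 290 [234] [234] 1; 295 [] [] 0; 297 [] [] 0; 300 [] [] 0; s4 106 253.03773584905662 211.9811320754717
s7 12 253.25 209.16666666666666
```

```bash
python3 - <<'E'
from h import *
np.set_printoptions(precision=3,suppress=True)
a,b=cv2.imread("pics/s2.png"),cv2.imread("pics/s7.png")
t=a[198:224,238:262]; r=cv2.matchTemplate(b[185:240,225:280],t,cv2.TM_CCOEFF_NORMED); _,m,_,l=cv2.minMaxLoc(r); print("paddle",m,l[0]+225-238,l[1]+185-198)
g=cv2.cvtColor(b,cv2.COLOR_BGR2HSV).astype(int)
for x in(235,245,250,260,270,280,290,294,298,302): print(x,[tuple(int(k) for k in g[y,x]) for y in range(238,262,4)])
E
```

```text
paddle 0.9972893595695496 0 0
235 [(16, 143, 208), (16, 143, 208), (16, 141, 150), (20, 110, 146), (75, 10, 200), (16, 136, 174)]
245 [(17, 128, 152), (18, 114, 196), (21, 103, 221), (49, 11, 181), (75, 11, 185), (21, 102, 220)]
250 [(16, 140, 199), (16, 137, 134), (19, 104, 166), (21, 166, 229), (20, 169, 217), (23, 95, 235)]
260 [(16, 143, 202), (15, 136, 135), (15, 123, 122), (13, 149, 130), (19, 107, 174), (23, 94, 237)]
270 [(16, 138, 137), (18, 121, 137), (13, 153, 112), (11, 143, 109), (20, 103, 220), (22, 97, 228)]
280 [(15, 134, 126), (18, 108, 127), (12, 146, 117), (14, 137, 128), (21, 97, 225), (21, 101, 223)]
290 [(16, 139, 119), (14, 153, 118), (13, 142, 113), (21, 101, 220), (23, 92, 235), (20, 105, 196)]
294 [(16, 141, 176), (13, 150, 114), (12, 149, 108), (17, 122, 216), (23, 96, 234), (23, 95, 235)]
298 [(16, 143, 195), (16, 142, 183), (15, 142, 181), (16, 143, 157), (15, 131, 132), (16, 143, 171)]
302 [(16, 145, 192), (16, 142, 197), (16, 146, 198), (15, 143, 189), (16, 138, 163), (16, 137, 154)]
```

The paddle hasn't moved since it was clamped. The handle runs to about (296,244), matching the predicted butt, so the gouge lies across both battens. Handing in.

```bash
python3 -c "
from bench import *
print(job_done())"
```

```text
the job is handed in; nothing more can be done
None
```

I handed the job in at about 22 s, with no verdict returned: the lever was pressed to about 9 N and stayed down when I let go, and the gouge lies across both battens, tilted about 2 degrees.

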